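# Start the stain-removal unit and hold its trigger

### The job

Start up the stain-removal station with your closed fingers: press the half of the green rocker that is away from you (marked with a white bar) fully home, then that of the blue rocker, and only then press the black trigger on top of the hand unit fully down, and finish while still holding it down. Only press: leave the hand unit lying in its cradle without lifting it or shifting it, leave the red rocker as it is, and do not disturb the jars, bottles, bowl and tools standing about.

Things in the scene. Friction and masses are not known exactly. Their poses are not given: they have to be found in the camera images.
- green (a joint): generator rocker on the grey console (180 x 240 mm, 60 mm high, fixed), angle in rad; -0.2 = off (the half towards the robot is down, the far half stands up), +0.2 = fully on (far half pressed home). A stiff friction pivot, no spring: about 3 N on the pressing point moves it and it stays where it is left; all rockers start off or nearly so (-0.2 to -0.15)
- green_on (a point): pressing point of the green rocker: on the top face of its far half, marked by a white bar across it, 20 mm from the pivot line. Moves with the paddle: it drops about 8 mm from off to on. The paddle is a flat green bar 60 mm long (its x, away from the robot at yaw 0), 36 mm wide (its y), 10 mm thick, pivoting about its y axis through its middle; the pivot lies 74 mm above the table
- blue (a joint): suction rocker on the same console, angle in rad; -0.2 = off (the half towards the robot is down, the far half stands up), +0.2 = fully on (far half pressed home). A stiff friction pivot, no spring: about 3 N on the pressing point moves it and it stays where it is left; all rockers start off or nearly so (-0.2 to -0.15)
- blue_on (a point): pressing point of the blue rocker: on the top face of its far half, marked by a white bar across it, 20 mm from the pivot line. Moves with the paddle: it drops about 8 mm from off to on. The paddle is a flat blue bar 60 mm long (its x, away from the robot at yaw 0), 36 mm wide (its y), 10 mm thick, pivoting about its y axis through its middle; the pivot lies 74 mm above the table
- red (a joint): hot-air rocker on the same console, to be left alone; angle in rad; -0.2 = off (the half towards the robot is down, the far half stands up), +0.2 = fully on (far half pressed home). A stiff friction pivot, no spring: about 3 N on the pressing point moves it and it stays where it is left; all rockers start off or nearly so (-0.2 to -0.15)
- red_on (a point): pressing point of the red rocker: on the top face of its far half, marked by a white bar across it, 20 mm from the pivot line. Moves with the paddle: it drops about 8 mm from off to on. The paddle is a flat red bar 60 mm long (its x, away from the robot at yaw 0), 36 mm wide (its y), 10 mm thick, pivoting about its y axis through its middle; the pivot lies 74 mm above the table
- trigger (a joint): black round trigger button on top of the hand unit: m pressed down, 0 = up, 0.006 = fully down; sprung, 1.5 N to start it and 4.5 N to hold it at the bottom; springs back up when let go
- trigger_top (a point): centre of the black trigger's top face (28 mm across); moves with it. Unpressed it stands 16 mm above the hand unit's top and about 82 mm above the table
- handset: ultrasonic hand unit, loose, 0.6 kg: steel head and white ribbed grip, 200 mm long (its x, head away from the robot at yaw 0) x 50 wide x 44 high, lying in its grey cradle (236 x 90 mm base, fixed; the unit rests on its floor 22 mm above the table, between low lips 14 to 16 mm high). Origin at the centre of its underside; the trigger is 25 mm along its +x
- cream_jar: small white jar, 36 mm across, 38 high, loose, standing on the back strip of the console behind the rockers; origin at the centre of its foot; a bystander
- vial: small amber jar with a blue cap, 32 mm across, 55 high, loose on the table between console and cradle; origin at the centre of its foot; a bystander
- bottle_white: white bottle, 66 mm across, 145 high, loose, towards the back and side of the table; origin at the centre of its foot; a bystander
- bottle_amber: amber bottle, 56 mm across, 140 high, loose, towards the back and side of the table; origin at the centre of its foot; a bystander
- brush: brush lying flat across the back of the table, loose; a bystander
- spatula: spatula 180 mm long lying flat at the right side, loose; a bystander
- dish: white bowl, 90 mm across, 30 high, loose, at the left side; origin at the centre of its foot; a bystander

How it is judged:
By the outcome, as a careful person would: the job done as asked, in the order asked, and still so for the second after the job is handed in, while the arm keeps its last pose, push and grip.
It also fails if it takes over 40 s, if anything falls off the work surface, if the arm or the gripper's body presses on something with over 40 N, if the wrist force passes 120 N, or if a joint passes its speed limit or range.

### The arm

A 6-joint arm with a two-finger parallel gripper is mounted at the origin on the work surface. World frame = base frame: x ahead of the robot, y to its left, z up, the work surface at z = 0. Lengths are in m, angles in rad, forces in N, time in s.
With the tool pointing down it reaches from about 0.375 to 0.9 m from the base axis. Payload 3.1 kg.
Tool frame: the origin (TCP) lies midway between the tips of the shut fingers; the grasp point (between the pads) lies 19 mm behind it; z points along the fingers, y is the direction in which the jaws open and shut (so a half turn about z gives the same grasp; the last joint's range is limited). The gripper opens to 85 mm and grips with 20 to 120 N. Pads are 22 mm wide; open, the fingers measure 114 mm over their backs; the gripper's body (76 mm by 85 mm) begins 54 mm behind the grasp point. The pads swing forward as they close: fully open they stand 13 mm farther back than shut.
Start: joints at [0.939, 0.527, 1.433, -0, 1.181, -0.178], TCP at [0.274, 0.562, 0.231] pointing down, gripper open.
Joint ranges: [-3.08, 3.08], [-0.75, 2.2], [0.22, 2.44], [-1.43, 4.57], [0, 2.65], [-2.85, 2.85]. Speed limits (rad/s): [2.79, 2.79, 3.14, 3.14, 3.14, 3.14].

### API

Orientations are given as a unit quaternion [w, x, y, z].
In Python, from workcell import arm gives the robot as it stands.
- The arm moves only by the shell command python3 -m handwheel 'ROWS' [FORCE]. ROWS is JSON, a list of rows, each a list of 3 entries, a list of its own where there are three numbers: the turn, a rotation vector about the world's x, y, z in degrees, then the shift along the world's x, y, z in m, then the finger opening in m, from 0 to 0.0854. In form: [[[rx, ry, rz], [dx, dy, dz], gripper], ...]. A call has 1 to 12 rows; each row shifts and turns the commanded pose from where the row before left it; what a row does not reach is not made up. A row lasts 1/10 s, in which the tool goes at most 50 mm and 8.59 degrees, less where a joint would pass 70% of its speed; a pose out of reach is approached as far as the arm can. A call is refused whole if a number of a shift passes 0.05 or a number of a turn 8.59, either way. A call with a gripper value outside its range is refused whole. The fingers move at their own pace and stop on an object; FORCE is the grip in N (left out, the last holds). Time passes only in rows, so rows that do not move let the fingers close. It gives the time, the measured TCP pose, the force and the opening at its end, in the units of the state.
- arm.observe(): the state, without advancing time (a new reading comes with each control period).
- arm.snapshot(name): name is "side" or "top"; returns a dict with "color" (420x560x3 uint8, red, green, blue), "fovy" (degrees; the focal length in pixels is half the picture's height over the tangent of half this angle, whatever the lens; pixels are square), "cx", "cy" (the principal point, pixels), "dist_coeffs" ([k1, k2, p1, p2, k3] as OpenCV has them; the pictures are not rectified), "view" (4x4, takes a point from world to camera coordinates). Camera axes: x right, y up, looking along -z (the intrinsics and any distortion apply to the point x, -y, -z); pixel columns grow to the right and rows downward; lengths in m; the calibration is good to about 2 mm. A picture is of the moment at which its call begins. There is no depth.
- arm.hand_in(): hands the job in, once; it reports no verdict.
The state is a dict: "clock": time; "joint_positions": joint angles; "dq": joint speeds; "effort": joint torques, N m; "tcp_pos": TCP position; "ee_rot": TCP orientation; "contact_force": force on the tool from outside, world axes, zero at the start; "torque": the same for the moment, N m; "width": finger opening in m.
Only numpy, scipy, OpenCV 4.12 (cv2) and the standard library are available. Lean on these libraries where they do the work, as an engineer would, in place of code of your own. Each camera call takes 0.05 s, during which the arm holds its last target.

## Working session

There is one attempt and no reset: what is moved stays moved. The work goes in short steps, Python scripts to look and compute and a shell command to move; the robot and the scene stay as the last step left them, time stands still between calls to the robot, and variables do not carry over. Pictures are saved under pics/ and viewed, and the job is handed in when it is done.

```bash
mkdir -p pics; ls; python3 - <<'E'
from workcell import arm
import cv2,json
for n in("side","top"):
    s=arm.snapshot(n); cv2.imwrite(f"pics/{n}0.png",s["color"][:,:,::-1])
    print(n,{k:(v.tolist() if hasattr(v,'tolist') else v) for k,v in s.items() if k!="color"})
print(arm.observe())
E
```

```text
pics
side {'fovy': 48.446184327506174, 'cx': 279.6484732032316, 'cy': 214.26224657579021, 'dist_coeffs': [-0.003148731099591563, 0.0, 0.0, 0.0, 0.0], 'view': [[-0.9987633711240992, -0.04888440703865747, -0.00905777286663001, 0.6162984493119074], [0.02607811102946219, -0.6702330149261441, 0.7416924145682938, -0.08040456579619279], [-0.04232801230815881, 0.7405390067049067, 0.670678998420668, -1.3437185752746186], [0.0, 0.0, 0.0, 1.0]]}
top {'fovy': 51.564497308102176, 'cx': 268.83363374997, 'cy': 206.08062722263423, 'dist_coeffs': [-0.1376265106601323, 0.0, 0.0, 0.0, 0.0], 'view': [[0.019414720622499073, -0.9997644548351224, -0.009700694376201522, -0.005342974562436026], [0.9954912755454708, 0.01842891830592251, 0.0930456623541639, -0.636909244709267], [-0.09284497259411387, -0.01146341215798308, 0.9956145846891226, -1.1163432611643804], [0.0, 0.0, 0.0, 1.0]]}
{'clock': 0.1, 'joint_positions': array([ 9.38507782e-01,  5.28362417e-01,  1.43378711e+00, -2.17017699e-05,
        1.18142183e+00, -1.78529467e-01]), 'dq': array([-0.00102979, -0.00116523, -0.00267211, -0.00219475, -0.00125309,
        0.00081369]), 'effort': array([-2.56994383e-05, -4.43301344e+01, -1.78587073e+01, -1.80839493e-04,
        3.91321068e-03, -3.39403428e-06]), 'tcp_pos': array([0.27356826, 0.56121752, 0.230434  ]), 'ee_rot': array([-3.80972759e-04,  2.24933997e-01,  9.74373500e-01, -9.13111106e-04]), 'contact_force': array([-0.08426166, -0.07151431, -0.31938736]), 'torque': array([ 0.01174399, -0.03956433, -0.03213164]), 'width': 0.0854778831276482}
```

View pics/side0.png

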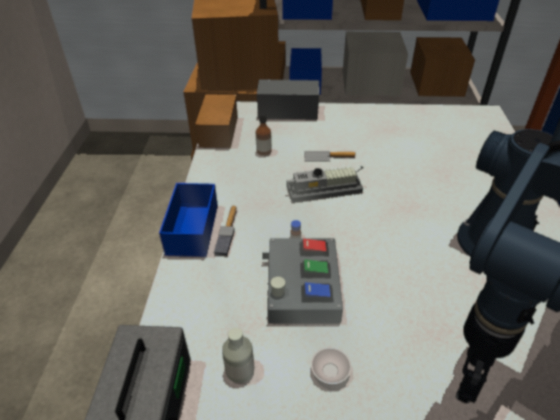

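View pics/top0.png

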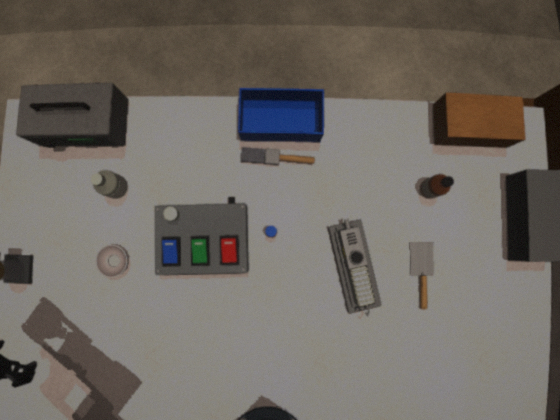

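The top view shows blue at (170,251), green at (200,250), red at (229,250), the trigger at (357,257) and the cream jar at (170,213). I'll zoom in for precise pixels.

```bash
python3 - <<'E'
import cv2
t=cv2.imread("pics/top0.png")
cv2.imwrite("pics/tz1.png",cv2.resize(t[195:285,145:260],None,fx=6,fy=6,interpolation=cv2.INTER_CUBIC))
cv2.imwrite("pics/tz2.png",cv2.resize(t[210:320,315:395],None,fx=5,fy=5,interpolation=cv2.INTER_CUBIC))
s=cv2.imread("pics/side0.png")
cv2.imwrite("pics/sz1.png",cv2.resize(s[215:330,255:350],None,fx=5,fy=5,interpolation=cv2.INTER_CUBIC))
cv2.imwrite("pics/sz2.png",cv2.resize(s[155:210,275:375],None,fx=6,fy=6,interpolation=cv2.INTER_CUBIC))
E
```

```text
(no output)
```

View pics/tz1.png

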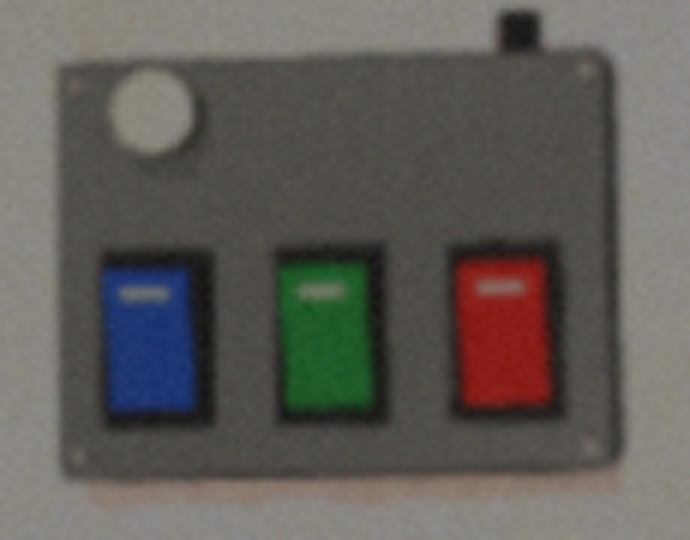

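View pics/tz2.png

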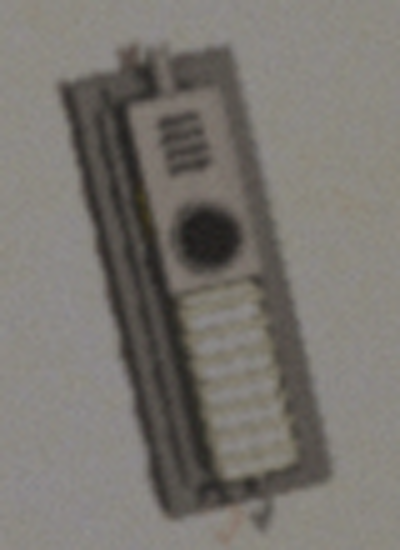

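View pics/sz1.png

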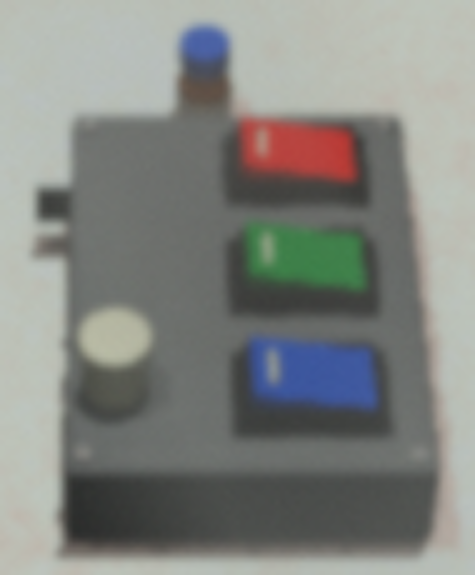

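View pics/sz2.png

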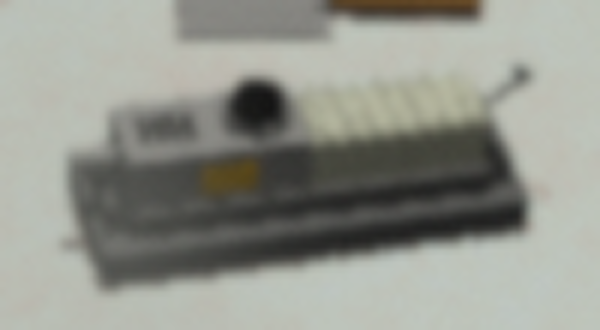

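```bash
cat > h.py <<'E'
import numpy as np, cv2
from workcell import arm
def cam(n):
    s=arm.snapshot(n); h=s["color"].shape[0]; f=h/2/np.tan(np.radians(s["fovy"]/2))
    return s,np.array([[f,0,s["cx"]],[0,f,s["cy"]],[0,0,1]]),np.array(s["dist_coeffs"]),np.array(s["view"])
def ray(c,uv):
    s,K,d,V=c
    p=cv2.undistortPoints(np.array([[uv]],float),K,d)[0,0]
    R,t=V[:3,:3],V[:3,3]
    return -R.T@t, R.T@np.array([p[0],-p[1],-1.])
def onz(c,uv,z):
    o,v=ray(c,uv); return o+v*(z-o[2])/v[2]
def tri(a,ua,b,ub):
    o1,v1=ray(a,ua);o2,v2=ray(b,ub)
    k=np.linalg.lstsq(np.c_[v1,-v2],o2-o1,rcond=None)[0]
    p,q=o1+k[0]*v1,o2+k[1]*v2
    return (p+q)/2,np.linalg.norm(p-q)
def z(x,y,f,ox,oy): return ((x+.5)/f-.5+ox,(y+.5)/f-.5+oy)
E
python3 - <<'E'
from h import *
np.set_printoptions(precision=4,suppress=True)
T=cam("top");S=cam("side")
for n,t,s,h in [("green",z(322,292,6,145,195),z(267,248,5,255,215),.083),("blue",z(145,294,6,145,195),z(273,367,5,255,215),.083),("red",z(500,288,6,145,195),z(262,143,5,255,215),.083),
 ("trig",z(207,237,5,315,210),z(257,99,6,275,155),.082),("jar",z(151,110,6,145,195),z(115,337,5,255,215),.098),("vial",(271,231),z(205,46,5,255,215),.055)]:
    print(n,onz(T,t,h),onz(S,s,h),*tri(T,t,S,s))
print("console y dir",onz(T,z(62,68,6,145,195),.06)[:2],onz(T,z(605,50,6,145,195),.06)[:2], onz(T,z(62,475,6,145,195),.06)[:2])
E
```

```text
green [0.535  0.1813 0.083 ] [0.5359 0.1806 0.083 ] [0.5355 0.1812 0.0836] 0.0008898212997016228
blue [0.5324 0.2564 0.083 ] [0.5327 0.2567 0.083 ] [0.5325 0.2565 0.0827] 0.00032517258363944486
red [0.5384 0.1067 0.083 ] [0.5388 0.1068 0.083 ] [0.5386 0.1067 0.0829] 0.00045249929310530883
trig [ 0.5081 -0.2144  0.082 ] [ 0.5078 -0.212   0.082 ] [ 0.5079 -0.2148  0.0799] 0.0003950824595267063
jar [0.6088 0.2531 0.098 ] [0.6087 0.2538 0.098 ] [0.6088 0.2533 0.0974] 0.0001486818848231277
vial [ 0.5705 -0.0004  0.055 ] [0.5709 0.0036 0.055 ] [ 0.5708 -0.0003  0.0513] 0.00038611234571911765
console y dir [0.629  0.3023] [0.6411 0.0667] [0.4541 0.2956]
```

Triangulation agrees to within 1 mm. I'll travel high to above green, close the fingers and turn the jaws onto world y.

```bash
python3 -m handwheel '[[[0,0,2.6],[0.0265,-0.038,0],0],[[0,0,2.6],[0.0265,-0.038,0],0],[[0,0,2.6],[0.0265,-0.038,0],0],[[0,0,2.6],[0.0265,-0.038,0],0],[[0,0,2.6],[0.0265,-0.038,0],0],[[0,0,2.6],[0.0265,-0.038,0],0],[[0,0,2.6],[0.0265,-0.038,0],0],[[0,0,2.6],[0.0265,-0.038,0],0],[[0,0,2.6],[0.0265,-0.038,0],0],[[0,0,2.6],[0.0265,-0.038,0],0],[[0,0,0],[0,0,0],0],[[0,0,0],[0,0,0],0]]' 40; python3 - <<'E'
from workcell import arm
o=arm.observe();print(o["tcp_pos"],o["ee_rot"],o["contact_force"],o["width"],o["clock"],o["joint_positions"])
E
```

```text
clock: 1.4
tcp_pos: [0.5392, 0.1807, 0.2309]
ee_rot: [-0.001, 0.002, 1.0, 0.0]
contact_force: [-0.2, 0.5, -0.3]
width: -0.0002
[0.53916481 0.18073693 0.23094018] [-5.39650167e-04  1.58844596e-03  9.99998577e-01  1.78469970e-04] [-0.2407938   0.49064343 -0.26439517] -0.00015899055867966389 1.4 [ 1.26722645e-01  4.52350770e-01  1.57607125e+00  5.48279948e-04
  1.11419544e+00 -1.44113878e+00]
```

```bash
python3 -m handwheel '[[[0,0,0],[0,0,-0.034],0],[[0,0,0],[0,0,-0.034],0],[[0,0,0],[0,0,-0.034],0],[[0,0,0],[0,0,-0.03],0],[[0,0,0],[0,0,0],0],[[0,0,0],[0,0,0],0]]'; python3 - <<'E'
from h import *
for n in("side","top"):
    s=arm.snapshot(n);c=s["color"][:,:,::-1]
    c=c[205:330,240:350] if n=="side" else c[190:290,140:260]
    cv2.imwrite(f"pics/{n}1.png",cv2.resize(c,None,fx=4.6,fy=4.6,interpolation=cv2.INTER_CUBIC))
E
```

```text
clock: 2.0
tcp_pos: [0.5381, 0.1829, 0.0994]
ee_rot: [-0.001, -0.001, 1.0, 0.0]
contact_force: [1.1, -0.1, 0.7]
width: 0.0
```

View pics/side1.png

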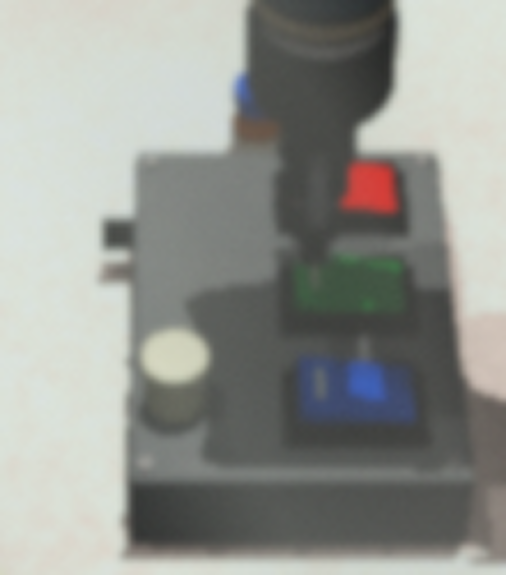

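The closed fingertips sit right above green's white bar, at about (315,255) in the crop. I'll press in small steps now.

```bash
python3 -m handwheel '[[[0,0,0],[0,0,-0.008],0],[[0,0,0],[0,0,-0.006],0],[[0,0,0],[0,0,-0.003],0],[[0,0,0],[0,0,-0.002],0],[[0,0,0],[0,0,0],0],[[0,0,0],[0,0,0],0]]'; python3 -m handwheel '[[[0,0,0],[0,0,-0.002],0],[[0,0,0],[0,0,0],0],[[0,0,0],[0,0,0],0]]'; python3 -m handwheel '[[[0,0,0],[0,0,-0.002],0],[[0,0,0],[0,0,0],0],[[0,0,0],[0,0,0],0]]'
```

```text
clock: 2.7
tcp_pos: [0.5395, 0.1817, 0.0805]
ee_rot: [0.0, 0.0, 1.0, 0.0]
contact_force: [0.7, 0.7, 2.0]
width: -0.0
clock: 3.0
tcp_pos: [0.5397, 0.1817, 0.0786]
ee_rot: [0.001, 0.0, 1.0, 0.0]
contact_force: [2.0, -0.2, 3.2]
width: -0.0001
clock: 3.3
tcp_pos: [0.5401, 0.1817, 0.0767]
ee_rot: [0.001, 0.0, 1.0, 0.0]
contact_force: [4.3, 0.2, 4.2]
width: -0.0001
```

```bash
for i in 1 2; do python3 -m handwheel '[[[0,0,0],[0,0,-0.001],0],[[0,0,0],[0,0,0],0],[[0,0,0],[0,0,0],0]]'|sed -n '2p;4p'; done
```

```text
tcp_pos: [0.5403, 0.1818, 0.0759]
contact_force: [4.0, -0.4, 5.0]
tcp_pos: [0.5403, 0.1818, 0.0757]
contact_force: [3.9, -0.9, 10.3]
```

```bash
for i in 1 2; do python3 -m handwheel '[[[0,0,0],[0,0,-0.001],0],[[0,0,0],[0,0,0],0],[[0,0,0],[0,0,0],0]]'|sed -n '1,2p;4p'; done; python3 -m handwheel '[[[0,0,0],[0,0,0.02],0],[[0,0,0],[0,0,0.035],0],[[0,0,0],[0,0.037,0],0],[[0,0,0],[-0.003,0.038,0],0],[[0,0,0],[0,0,0],0],[[0,0,0],[0,0,0],0]]'
```

```text
clock: 4.2
tcp_pos: [0.5404, 0.1818, 0.0756]
contact_force: [1.8, -0.8, 16.2]
clock: 4.5
tcp_pos: [0.5404, 0.1818, 0.0754]
contact_force: [0.4, -0.8, 21.9]
clock: 5.1
tcp_pos: [0.5332, 0.2569, 0.1259]
ee_rot: [-0.003, -0.001, 1.0, -0.001]
contact_force: [0.2, -0.5, 0.5]
width: 0.0001
```

```bash
python3 - <<'E'
from h import *
for n in("side","top"):
    s=arm.snapshot(n);c=s["color"][:,:,::-1]
    c=c[205:330,240:350] if n=="side" else c[190:290,140:260]
    cv2.imwrite(f"pics/{n}2.png",cv2.resize(c,None,fx=4.6,fy=4.6,interpolation=cv2.INTER_CUBIC))
E
```

```text
(no output)
```

View pics/side2.png

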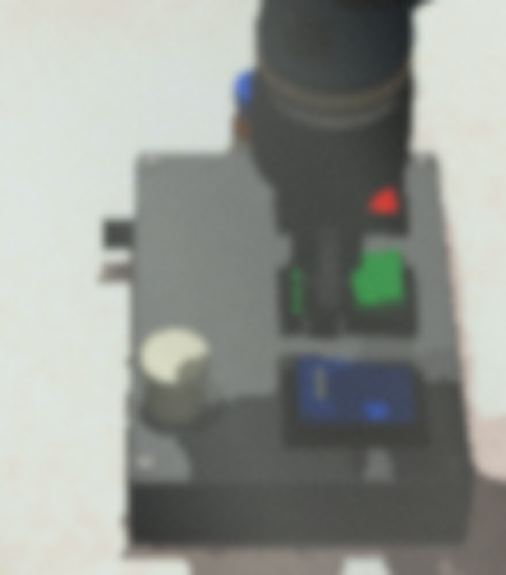

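Green's far half is now low, and the fingers are above blue, whose bar is at about (320,385) in the crop. Pressing blue.

```bash
python3 -m handwheel '[[[0,0,0],[0.002,0,-0.02],0],[[0,0,0],[0,0,-0.02],0],[[0,0,0],[0,0,-0.004],0],[[0,0,0],[0,0,-0.002],0],[[0,0,0],[0,0,-0.002],0],[[0,0,0],[0,0,0],0],[[0,0,0],[0,0,0],0]]'; for i in 1 2 3 ; do python3 -m handwheel '[[[0,0,0],[0,0,-0.001],0],[[0,0,0],[0,0,0],0],[[0,0,0],[0,0,0],0]]'|sed -n '1,2p;4p'; done
```

```text
clock: 5.9
tcp_pos: [0.5382, 0.2569, 0.0798]
ee_rot: [0.0, 0.0, 1.0, 0.0]
contact_force: [0.4, -0.4, -0.2]
width: -0.0005
clock: 6.2
tcp_pos: [0.5384, 0.257, 0.0788]
contact_force: [0.9, -0.2, 4.6]
clock: 6.5
tcp_pos: [0.5386, 0.257, 0.0776]
contact_force: [1.9, 0.3, 4.6]
clock: 6.8
tcp_pos: [0.5388, 0.257, 0.0765]
contact_force: [2.4, 0.8, 4.5]
```

```bash
for i in 1 2 3 4; do python3 -m handwheel '[[[0,0,0],[0,0,-0.001],0],[[0,0,0],[0,0,0],0],[[0,0,0],[0,0,0],0]]'|sed -n '1,2p;4p'; done
```

```text
clock: 7.1
tcp_pos: [0.5389, 0.257, 0.0756]
contact_force: [3.2, 1.4, 4.8]
clock: 7.4
tcp_pos: [0.5389, 0.257, 0.0754]
contact_force: [1.5, 1.0, 9.6]
clock: 7.7
tcp_pos: [0.539, 0.257, 0.0752]
contact_force: [1.1, 0.7, 14.3]
clock: 8.0
tcp_pos: [0.539, 0.257, 0.0751]
contact_force: [-0.9, -0.6, 18.5]
```

Blue hit its stop at the same height. I'll lift and move high over to the trigger.

```bash
python3 -m handwheel '[[[0,0,0],[0,0,0.03],0],[[0,0,0],[0,0,0.05],0],[[0,0,0],[0,0,0.03],0],[[0,0,0],[0,-0.05,0],0],[[0,0,0],[0,-0.05,0],0],[[0,0,0],[0,-0.05,0],0],[[0,0,0],[0,-0.05,0],0],[[0,0,0],[0,-0.05,0],0],[[0,0,0],[-0.01,-0.05,0],0],[[0,0,0],[-0.01,-0.05,0],0],[[0,0,0],[-0.01,-0.05,0],0]]';python3 -m handwheel '[[[0,0,0],[0,-0.05,0],0],[[0,0,0],[0,-0.02,0],0],[[0,0,0],[0,0,0],0],[[0,0,0],[0,0,0],0]]'
python3 - <<'E'
from h import *
for n in("side","top"):
    s=arm.snapshot(n);c=s["color"][:,:,::-1]
    cv2.imwrite(f"pics/{n}3full.png",c)
    c=c[205:330,240:350] if n=="side" else c[190:290,140:260]
    cv2.imwrite(f"pics/{n}3.png",cv2.resize(c,None,fx=4.6,fy=4.6,interpolation=cv2.INTER_CUBIC))
E
```

```text
clock: 9.1
tcp_pos: [0.5055, -0.1409, 0.1808]
ee_rot: [-0.003, -0.0, 1.0, 0.002]
contact_force: [0.1, -0.1, -0.3]
width: 0.0002
clock: 9.5
tcp_pos: [0.5066, -0.2092, 0.1809]
ee_rot: [-0.002, 0.001, 1.0, 0.002]
contact_force: [0.1, 0.9, -0.6]
width: 0.0002
```

View pics/side3.png

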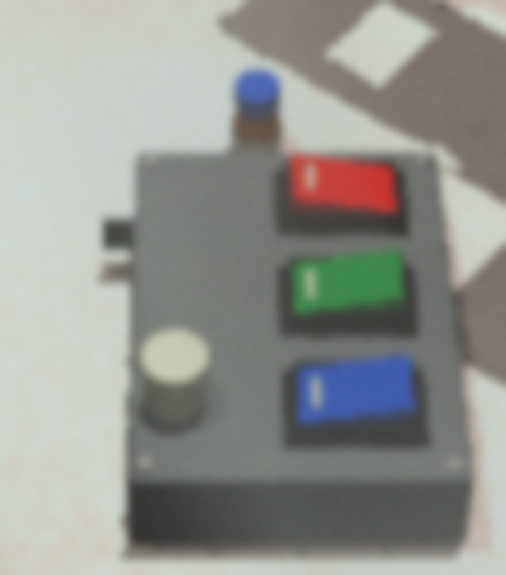

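View pics/top3full.png

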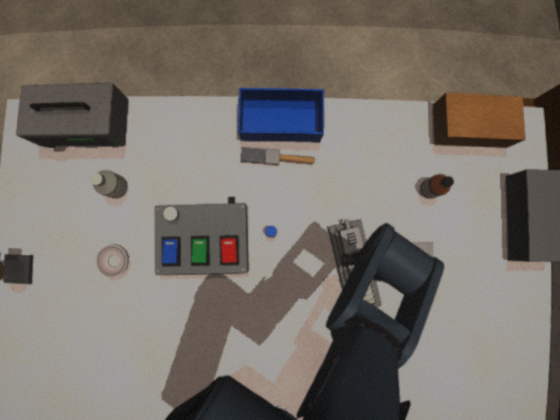

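Green and blue now slope down at the far end, with bars at about (310,283) and (316,391). Red is unchanged and the jar is in place. Next I'll lower to just above the trigger and check the bar heights.

```bash
python3 -m handwheel '[[[0,0,0],[0.001,-0.005,-0.02],0],[[0,0,0],[0,0,-0.04],0],[[0,0,0],[0,0,-0.026],0],[[0,0,0],[0,0,0],0],[[0,0,0],[0,0,0],0]]'
python3 - <<'E'
from h import *
t=cv2.imread("pics/top3full.png")
cv2.imwrite("pics/tz3.png",cv2.resize(t[195:285,145:260],None,fx=6,fy=6,interpolation=cv2.INTER_CUBIC))
c=arm.snapshot("side")["color"][:,:,::-1]
cv2.imwrite("pics/sz4.png",cv2.resize(c[130:215,265:385],None,fx=6,fy=6,interpolation=cv2.INTER_CUBIC))
S=cam("side")
for n,p in(("g",(310,283)),("b",(316,391)),("r",(310,179))):
    uv=z(*p,4.6,240,205); print(n,onz(S,uv,.075),onz(S,uv,.083))
E
```

```text
clock: 10.1
tcp_pos: [0.5094, -0.2139, 0.0963]
ee_rot: [-0.001, -0.001, 1.0, 0.0]
contact_force: [0.1, -0.3, 0.0]
width: 0.0
g [0.53816628 0.18008975 0.075     ] [0.53836901 0.18719054 0.083     ]
b [0.53460547 0.25528801 0.075     ] [0.53484015 0.26171393 0.083     ]
r [0.53860636 0.10015629 0.075     ] [0.53880514 0.10797443 0.083     ]
```

View pics/sz4.png

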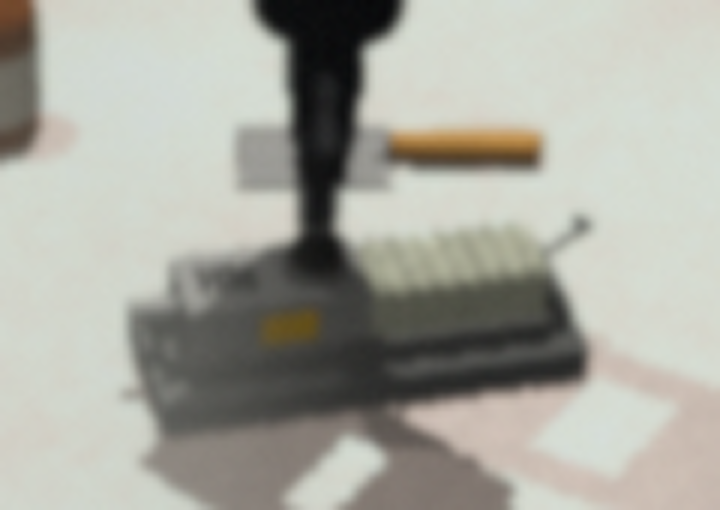

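View pics/tz3.png

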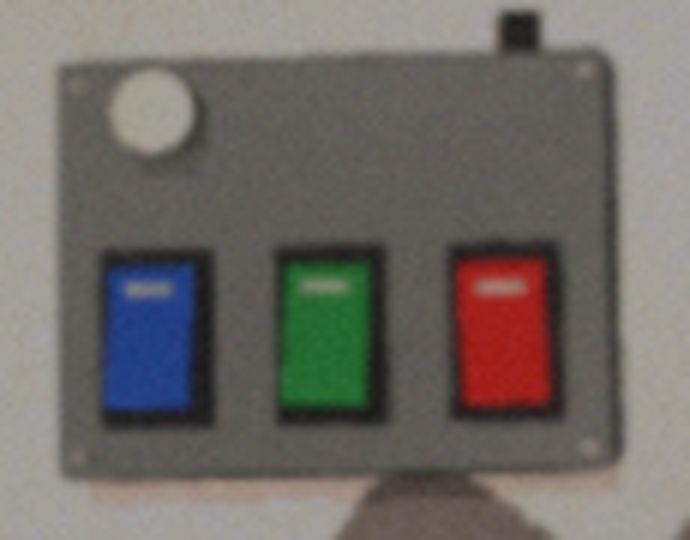

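The bar heights are now about 76 mm for green and blue and about 82 mm for red, so they agree with on, on and off. The fingertip is centred on the trigger, at about (318,250) in the crop. Pressing gently.

```bash
python3 -m handwheel '[[[0,0,0],[-0.001,0,-0.008],0],[[0,0,0],[0,0,-0.004],0],[[0,0,0],[0,0,-0.002],0],[[0,0,0],[0,0,0],0],[[0,0,0],[0,0,0],0]]'; for i in 1 2 3 4 ; do python3 -m handwheel '[[[0,0,0],[0,0,-0.001],0],[[0,0,0],[0,0,0],0],[[0,0,0],[0,0,0],0]]'|sed -n '1,2p;4p'; done
```

```text
clock: 10.7
tcp_pos: [0.5085, -0.2155, 0.0824]
ee_rot: [0.0, 0.0, 1.0, -0.0]
contact_force: [-0.2, -0.3, 0.0]
width: 0.0001
clock: 11.0
tcp_pos: [0.5086, -0.2155, 0.0815]
contact_force: [-0.7, -0.6, 0.9]
clock: 11.3
tcp_pos: [0.5086, -0.2155, 0.0804]
contact_force: [-0.3, 0.1, 2.2]
clock: 11.6
tcp_pos: [0.5086, -0.2155, 0.0794]
contact_force: [-0.5, -0.6, 2.0]
clock: 11.9
tcp_pos: [0.5087, -0.2155, 0.0784]
contact_force: [-0.1, -0.5, 3.0]
```

```bash
for i in 1 2 3 4 ; do python3 -m handwheel '[[[0,0,0],[0,0,-0.001],0],[[0,0,0],[0,0,0],0],[[0,0,0],[0,0,0],0]]'|sed -n '1,2p;4p'; done
```

```text
clock: 12.2
tcp_pos: [0.5086, -0.2155, 0.0774]
contact_force: [0.5, -0.7, 3.1]
clock: 12.5
tcp_pos: [0.5086, -0.2155, 0.0764]
contact_force: [-0.4, -0.7, 4.7]
clock: 12.8
tcp_pos: [0.5087, -0.2155, 0.076]
contact_force: [0.5, -0.6, 9.1]
clock: 13.1
tcp_pos: [0.5087, -0.2155, 0.0759]
contact_force: [-2.2, -0.2, 15.9]
```

```bash
python3 - <<'E'
from h import *
c=arm.snapshot("side")["color"][:,:,::-1]; cv2.imwrite("pics/s5.png",c)
cv2.imwrite("pics/sz5.png",cv2.resize(c[130:340,220:385],None,fx=2.8,fy=2.8,interpolation=cv2.INTER_CUBIC))
o=arm.observe();print(o["tcp_pos"],o["contact_force"],o["clock"])
E
```

```text
[ 0.50869319 -0.21551454  0.07590535] [-2.58275869  0.64180017 14.10743344] 13.15
```

View pics/sz5.png

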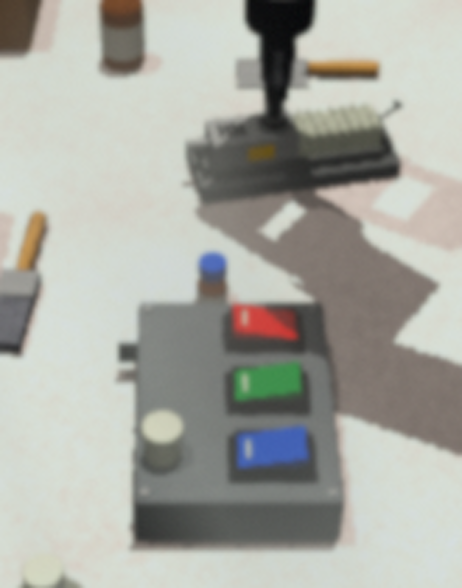

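The fingertip is holding the trigger down at about (272,122), and the hand unit lies in its cradle unchanged. Green and blue are on, red is off, and the bystanders haven't moved.

```bash
python3 -c "
from workcell import arm
print(arm.hand_in()); o=arm.observe(); print(o['tcp_pos'],o['contact_force'],o['clock'])"
```

```text
the job is handed in; nothing more can be done
None
the job is handed in; nothing more can be done
```

I pressed green, then blue, then the trigger, all with closed fingers, and handed in at 13.15 s with the trigger still held down.

- **Rockers:** Green and blue each came to a hard stop with the fingertip at about 75.5 mm, where the force rose to about 20 N without further travel. In the pictures their pressing points dropped to about 76 mm. That is about 1 mm above the expected 75 mm and within the camera's accuracy. Red still read about 82 mm, so it stayed off.
- **Trigger:** It moved about 6 mm, at 2 to 5 N, until it bottomed out. I was holding it with about 14 N at hand-in.
- **Surroundings:** The last side picture showed the hand unit lying in its cradle. The hand unit, jar, vial and tools in view looked undisturbed, though I judged that by eye and did not measure it. The bottles and dish were last seen in place in the top picture just before the trigger press.

No check failed. I could not take a reading after hand-in.

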